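Hang the tube caddy on the bench board's cleat

TASK

Pick up the blue caddy with the yellow angled strip on its back (not the spare blue or white caddy, which have none) by its carrying bar. Tilt it about 15 degrees to bring the strip over the yellow cleat on the white board, then let it down level until it hangs upright and fully home, roughly in the middle of the cleat, and let go. Leave the two spare caddies where they are.

Things in the scene. Friction and masses are not known exactly. Their poses are not given: they have to be found in the camera images.
- caddy: Caddy to hang (mm), 0.2-0.4 kg: blue, red tube caps. Open box 80 (x) x 100 (y) x 90 mm; over its middle a bar along x, 80 long, 16 wide, z 112-130, posts only at its ends. Origin: centre of underside, z up, x to its back. There a yellow strip 90 wide, 4 thick slopes 55 deg down and away: root x 40 z 86, free edge x 68 z 46. Tubes to z 82. Fully home and level: origin at x -46, z -71 of the cleat, x axes along.
- cleat (a point): Middle of the cleat's free upper edge, 151 mm above the bench; x level into the white board, z up. Cleat: yellow, 160 long (y), 4 thick, slopes 55 deg down to the board's face at x +24, so a V gap 24 wide takes the caddy's strip. Below it a grey block reaches out to x -5 (z -42 to -79) for the caddy's back to lean on. Board fixed, 260 wide, 16 thick, its top at z +34 of this point.
- spare_blue: Spare caddy, blue with white tube caps and no strip on its back; box and carrying bar the same as the caddy to hang: 80 x 100 x 90 mm, 130 mm high over the bar. Origin: centre of the underside, z up. Leave it alone.
- spare_white: Spare caddy, white with blue tube caps and no strip on its back; box and carrying bar as the others: 80 x 100 x 90 mm, 130 mm high over the bar. Origin: centre of the underside, z up. Leave it alone.

How it is judged (in metres and radians):
On the way:
1. the caddy is tilted 7 degrees or more, over the cleat: origin within 50 mm of its middle sideways, 20-120 mm in front of its edge, 20 mm or more above the hung height (angle between caddy's own z axis and vertical above 0.12 rad and x of caddy in the frame of cleat between -0.12 and -0.02 m and y of caddy in the frame of cleat between -0.05 and 0.05 m and z of caddy in the frame of cleat between -0.051 and 0.1 m), for 0.1 s.
At the end, for the whole second after the job is handed in: The caddy hangs at rest on the cleat, released: origin within about 11 mm of the fully home position in depth and height, within 35 mm of the cleat's middle sideways, upright and square to the board within 10 degrees; both spare caddies within 30 mm of where they stood (x of caddy in the frame of cleat between -0.058 and -0.034 m and y of caddy in the frame of cleat between -0.035 and 0.035 m and z of caddy in the frame of cleat between -0.082 and -0.06 m and angle between caddy's own z axis and vertical below 0.17 rad and angle between the x axis of caddy and the x axis of cleat, either way round below 0.17 rad and linear speed of caddy below 0.02 m/s and distance of each of spare_blue, spare_white from where it was at the start of the episode below 0.03 m); the robot touches nothing.
It fails at once if a spare caddy was pushed more than 30 mm or tipped over (distance of any of spare_blue, spare_white from where it was at the start of the episode above 0.03 m or angle between any of spare_blue, spare_white's own z axis and vertical above 0.5 rad).
It also fails if it takes over 45 s, if anything falls off the work surface, if the arm or the gripper's body presses on something with over 40 N, if the wrist force passes 120 N, or if a joint passes its speed limit or range.

ROBOT

A 6-joint arm with a two-finger parallel gripper is mounted at the origin on the work surface. World frame = base frame: x ahead of the robot, y to its left, z up, the work surface at z = 0. Lengths are in mm, angles in degrees, forces in N, time in s.
With the tool pointing down it reaches from about 350 to 850 mm from the base axis. Payload 8.1 kg.
Tool frame: the origin (TCP) lies midway between the tips of the shut fingers; the grasp point (between the pads) lies 19 mm behind it (grip_point_offset is the distance from the TCP to the grasp point, in mm); x points along the fingers, z is the direction in which the jaws open and shut, and the axes are right-handed (so a half turn about x gives the same grasp; the last joint's range is limited). The gripper opens to 85 mm and grips with 20 to 120 N. Pads are 22 mm wide; open, the fingers measure 114 mm over their backs; the gripper's body (76 mm by 85 mm) begins 54 mm behind the grasp point. The pads swing forward as they close: fully open they stand 13 mm farther back than shut.
Start: joints at [-80.81, 7.471, 85.268, -0, 87.261, -4.893], TCP at [146.02, -581.965, 231.292] pointing down, gripper open.
Joint ranges: [-169.43, 169.43], [-51.17, 129.36], [1.28, 143.12], [-76.62, 256.62], [0, 156.53], [-152.29, 152.29]. Speed limits (degrees/s): [136.94, 136.94, 159.86, 180, 180, 180].

INTERFACE

Orientations are given as [roll, pitch, yaw] about the fixed x, y, z axes, in that order (R = Rz(yaw) Ry(pitch) Rx(roll)).
In Python, from bench import sense, snapshot, hand_in, grip_point_offset gives the robot as it stands.
- The arm moves only by the tool carry_out, never from a script. Its argument "rows" is one flat list of numbers, 7 for each row, row after row: the turn, a rotation vector about the tool's x, y, z in units of 8 degrees (1.0 is 8 degrees), then the shift along the tool's x, y, z in units of 25 mm (1.0 is 25 mm), then the gripper command: -1 is fully open, 1 is shut, values between are in proportion. A call has 1 to 5 rows; each row is the pose to reach, as a shift and turn from the pose commanded when the call began, along the tool's axes at that moment; what a row does not reach only later rows make up. A row lasts 1/10 s, in which the tool goes at most 50 mm and 8.59 degrees, less where a joint would pass 70% of its speed; a pose out of reach is approached as far as the arm can. A call with a gripper value outside its range is refused whole. The fingers move at their own pace and stop on an object; "force" is the grip in N (left out, the last holds). Time passes only in rows, so rows that repeat a pose let the fingers close. It gives the time, the measured TCP pose, the force and the opening at its end, in the units of the state.
- sense(): the state, without advancing time (a new reading comes with each control period).
- snapshot(name): name is "scene" or "top" or "wrist"; returns a dict with "color" (400x640x3 uint8, red, green, blue), "fx", "fy", "cx", "cy" (pixels), "rvec" (rotation vector, rad) and "tvec" (3), from world to camera coordinates, as OpenCV has them; the wrist camera has in their place "T_tool_cam" (4x4, takes a point from camera to tool coordinates, whose origin is the TCP and whose axes are the tool frame's). Camera axes: x right, y down, z forward; pixel columns grow to the right and rows downward; lengths in mm; the calibration is good to about 2 mm. A picture is of the moment at which its call begins: read the wrist's pose just before it. There is no depth.
- hand_in(): hands the job in, once; it reports no verdict.
The state is a dict: "time": time; "joint_pos": joint angles; "qd": joint speeds; "joint_efforts": joint torques, N m; "tool_pos": TCP position; "tcp_rot": TCP orientation; "ft_force": force on the tool from outside, world axes, zero at the start; "wrist_torque": the same for the moment, N m; "finger_gap": finger opening in mm.
Only numpy, scipy, OpenCV 4.12 (cv2) and the standard library are available. Lean on these libraries where they do the work, as an engineer would, in place of code of your own. Each camera call takes 0.05 s, during which the arm holds its last target.

## Working session

There is one attempt and no reset: what is moved stays moved. The work goes in short steps, Python scripts to look and compute and a tool call to move; the robot and the scene stay as the last step left them, time stands still between calls to the robot, and variables do not carry over. Pictures are saved under pics/ and viewed, and the job is handed in when it is done.

Besides the shell and the picture viewer there is one more tool, called after "Emit:" by a JSON object that holds its "method" and its "body". carry_out: Moves the arm, as the interface text tells. Its arguments: {"type":"object","properties":{"rows":{"type":"array","items":{"type":"number"}},"force":{"type":"number"}},"required":["rows"]}

```bash
mkdir -p pics; ls; python3 - <<'E'
from bench import *
import cv2,pickle
print(sense(), grip_point_offset if not callable(grip_point_offset) else grip_point_offset())
d={}
for n in ["scene","top","wrist"]:
    s=snapshot(n); d[n]=s; cv2.imwrite(f"pics/{n}0.png",s["color"][:,:,::-1])
    print(n,{k:v for k,v in s.items() if k!="color"})
pickle.dump(d,open("d0.pkl","wb"))
E
```

```text
pics
{'time': 0.0, 'joint_pos': array([-8.08084173e+01,  7.51524268e+00,  8.53294176e+01, -8.25665079e-04,
        8.72627507e+01, -4.89368527e+00]), 'qd': array([ 0.08823301, -0.05955089, -0.10336531,  0.01188251, -0.01996896,
        0.00967821]), 'joint_efforts': array([ 1.95726127e-03, -5.69402111e+01, -5.00543475e+01, -9.29852445e-05,
        1.49800954e-02, -1.77044666e-05]), 'tool_pos': array([ 145.9400861 , -581.40514422,  230.24171835]), 'tcp_rot': array([175.54619481,  89.8925859 ,  99.63150298]), 'ft_force': array([-0.24613497,  0.51428969,  0.42549294]), 'wrist_torque': array([ 0.02046041, -0.02182805,  0.00191809]), 'finger_gap': 85.54947537603378} 18.700000000000003
scene {'fx': 478.49925947321435, 'fy': 478.49925947321435, 'cx': 308.0981279877034, 'cy': 196.30270110853363, 'rvec': array([ 1.85611135,  1.49279603, -0.6909177 ]), 'tvec': array([ -97.39333098, -279.91635198, 1573.89905049])}
top {'fx': 428.96035404434235, 'fy': 428.96035404434235, 'cx': 313.2962902428367, 'cy': 198.81811453493165, 'rvec': array([ 2.17352765, -2.16638131,  0.09340989]), 'tvec': array([ -33.38433932,  563.05248969, 1194.53172818])}
wrist {'fx': 350.47909220019454, 'fy': 350.47909220019454, 'cx': 323.51004472206876, 'cy': 190.9085358426234, 'T_tool_cam': array([[ 8.70332700e-04, -2.96879435e-01,  9.54914574e-01,
        -1.42605365e+02],
       [-1.52165446e-04, -9.54914964e-01, -2.96879418e-01,
         7.67231032e+01],
       [ 9.99999610e-01,  1.13078864e-04, -8.76268510e-04,
         8.69676479e-01],
       [ 0.00000000e+00,  0.00000000e+00,  0.00000000e+00,
         1.00000000e+00]])}
```

View pics/scene0.png

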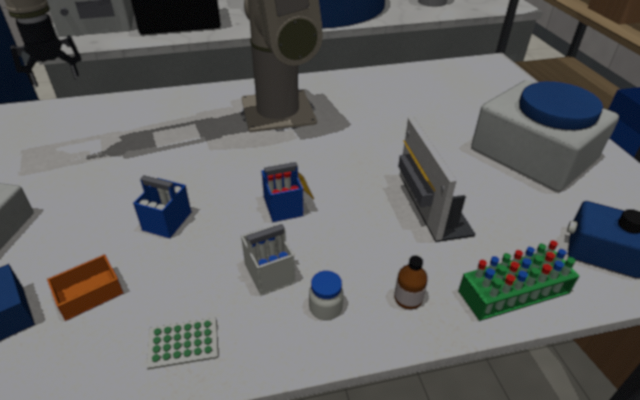

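View pics/top0.png

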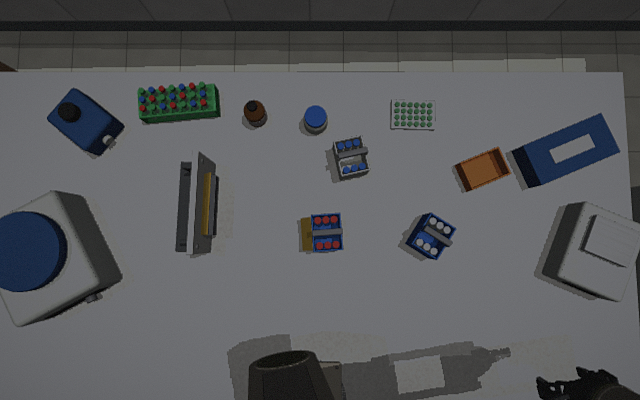

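View pics/wrist0.png

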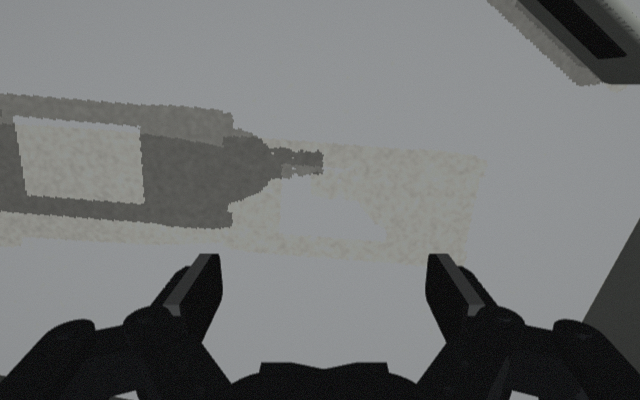

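The top view shows the target caddy with red caps at about (327,232), strip to its left. The cleat is at about (208,205), just right of the board. The spare white caddy is at (351,157) and the spare blue at (432,236). Next I measure on enlarged crops.

```bash
cat > h.py <<'E'
import numpy as np,cv2,pickle
def cam(s): 
    R=cv2.Rodrigues(s["rvec"])[0]; t=s["tvec"]; return R,t
def ray(s,uv,z):
    R,t=cam(s); c=-R.T@t
    d=R.T@np.array([(uv[0]-s["cx"])/s["fx"],(uv[1]-s["cy"])/s["fy"],1]); return c+d*(z-c[2])/d[2]
def proj(s,p):
    R,t=cam(s); q=R@np.array(p,float)+t; return np.array([s["fx"]*q[0]/q[2]+s["cx"],s["fy"]*q[1]/q[2]+s["cy"]])
E
python3 - <<'E'
from h import *
d=pickle.load(open("d0.pkl","rb"))
def crop(n,x0,y0,w,h,k,f):
    im=d[n]["color"][y0:y0+h,x0:x0+w,::-1]; cv2.imwrite(f"pics/{f}.png",cv2.resize(im,None,fx=k,fy=k,interpolation=cv2.INTER_CUBIC))
crop("top",165,140,200,130,4,"t1"); crop("scene",240,110,240,140,3.3,"s1")
s=d["top"]; im=cv2.cvtColor(s["color"],cv2.COLOR_RGB2HSV)
m=cv2.inRange(im,(15,120,60),(32,255,255))
n,l,st,c=cv2.connectedComponentsWithStats(m)
for i in range(1,n):
    if st[i,4]>15:
        ys,xs=np.where(l==i); print(st[i],c[i],cv2.minAreaRect(np.c_[xs,ys].astype(np.float32)))
R,t=cam(s); print("cam",-R.T@t)
E
```

```text
[201 172  10  63 417] [205.55395683 203.40767386] ((205.52767944335938, 203.0015411376953), (6.711872577667236, 62.403770446777344), 3.1798300743103027)
[301 218  12  33 306] [306.26797386 233.5       ] ((306.340087890625, 233.76144409179688), (31.918678283691406, 9.83209228515625), 85.91438293457031)
cam [ 449.19859901  -40.82503972 1241.61290452]
```

View pics/t1.png

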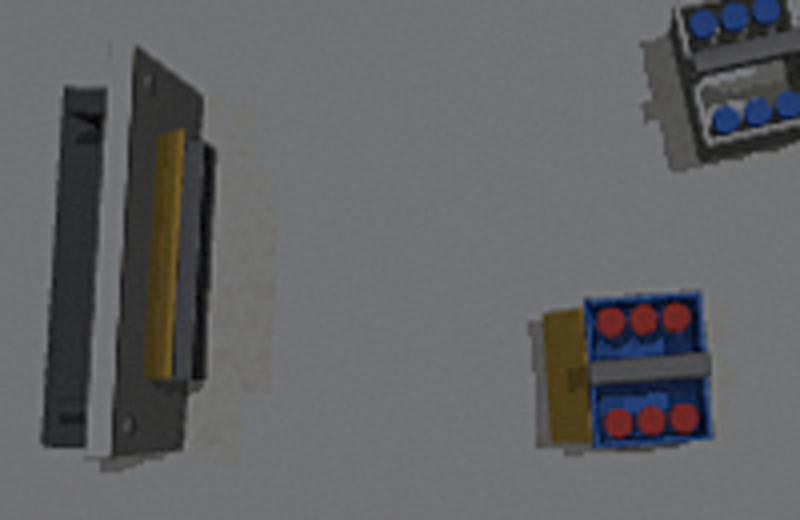

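View pics/s1.png

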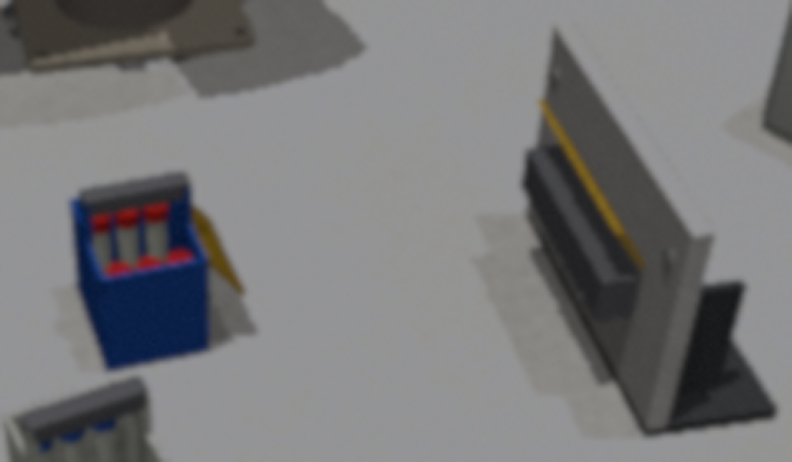

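```bash
python3 - <<'E'
from h import *
d=pickle.load(open("d0.pkl","rb")); s=d["top"]; c=d["scene"]
T=lambda u,v:np.array([165+(u+.5)/4-.5,140+(v+.5)/4-.5])
S=lambda u,v:np.array([240+(u+.5)/3.3-.5,110+(v+.5)/3.3-.5])
def tri(a,b):
    P=[]
    for k in (s,c):
        R,t=cam(k); P.append(np.array([[k["fx"],0,k["cx"]],[0,k["fy"],k["cy"]],[0,0,1]])@np.c_[R,t])
    X=cv2.triangulatePoints(P[0],P[1],a,b).ravel(); return X[:3]/X[3]
def ang(a,b): v=b-a; return np.degrees(np.arctan2(v[1],v[0]))
def show(n,a,b): print(n,a.round(1),b.round(1),"mid",((a+b)/2).round(1),"len",np.linalg.norm(b-a).round(1),"ang",ang(a,b).round(1))
show("bar130",ray(s,T(709,362.5),130),ray(s,T(590,371.5),130))
show("rim front",ray(s,T(710,439),90),ray(s,T(702,293),90))
show("rim back",ray(s,T(595,446),90),ray(s,T(586,300),90))
show("cleat edge",ray(s,T(168,378),151),ray(s,T(184,131),151))
show("board top face",ray(s,T(113,455),185),ray(s,T(135,48),185))
print("strip free edge", ray(s,T(551,442),46),ray(s,T(545,314),46))
# scene: bar top
show("sc bar",ray(c,S(83,196),130),ray(c,S(188,178),130))
show("sc cleat",ray(c,S(543,103),151),ray(c,S(640,268),151))
print("tri boardtop near",tri(T(135,48),S(697,237)),tri(T(113,455),S(556,28)))
print("tri cleat ends",tri(T(184,131),S(640,266)),tri(T(168,378),S(543,103)))
print("white caddy bar left", ray(s,T(690,55),130), ray(s,T(700,165),0))
E
```

```text
bar130 [ 472.1 -106.5  130. ] [466.  -29.6 130. ] mid [469. -68. 130.] len 77.1 ang 94.5
rim front [ 422.  -109.4   90. ] [ 519.5 -104.2   90. ] mid [ 470.7 -106.8   90. ] len 97.5 ang 3.0
rim back [417.1 -32.7  90. ] [514.5 -26.3  90. ] mid [465.8 -29.5  90. ] len 97.6 ang 3.8
cleat edge [460.6 238.  151. ] [619. 232. 151.] mid [539.8 235.  151. ] len 158.5 ang -2.2
board top face [413.2 261.8 185. ] [666.2 255.6 185. ] mid [539.7 258.7 185. ] len 253.1 ang -1.4
strip free edge [418.52476643  -1.95812551  46.        ] [507.13239346   2.75818705  46.        ]
sc bar [ 472.2 -106.7  130. ] [467.5 -29.7 130. ] mid [469.8 -68.2 130. ] len 77.1 ang 93.5
sc cleat [461.2 240.5 151. ] [655.  232.9 151. ] mid [558.1 236.7 151. ] len 193.9 ang -2.2
tri boardtop near [667.61790282 258.61915212 181.82955557] [413.54877273 263.50509937 183.73749334]
tri cleat ends [625.35569814 244.78966531 125.31714109] [461.0562137  239.37736152 150.85478702]
white caddy bar left [673.55648231 -94.50821599 130.        ] [ 618.42113882 -107.95079533    0.        ]
```

```bash
cat >> h.py <<'E'
from scipy.spatial.transform import Rotation as Ro
def Rt(yaw_c,tilt=0,sgn=1):
    # caddy x axis at yaw_c (deg); tilt lifts the +x side ; tool z = sgn * caddy y
    a=np.radians(yaw_c); cx=np.array([np.cos(a),np.sin(a),0]); cy=np.array([-np.sin(a),np.cos(a),0])
    z=sgn*cy; x=np.array([0,0,-1.]); M=np.c_[x,np.cross(z,x),z]
    return Ro.from_rotvec(-np.radians(tilt)*cy).as_matrix()@M
def now():
    from bench import sense
    q=sense(); return q,q["tool_pos"],Ro.from_euler("xyz",q["tcp_rot"],degrees=True).as_matrix()
def rel(p,R,pt,Rg):
    w=np.degrees(Ro.from_matrix(R.T@Rg).as_rotvec())/8; return np.r_[w,R.T@(np.array(pt)-p)/25].round(3)
E
python3 - <<'E'
from h import *
q,p,R=now(); print(R.round(3))
for s in(1,-1):
  print(s,rel(p,R,(300,-330,270),Rt(93.8,0,s)))
  print(rel(p,R,(469,-68,270),Rt(93.8,0,s)))
E
```

```text
[[-0.     0.97   0.243]
 [ 0.001  0.243 -0.97 ]
 [-1.     0.    -0.001]]
1 [ 1.2535e+01 -9.0000e-03  9.0000e-03 -1.5680e+00  8.4250e+00 -8.2610e+00]
[ 1.2535e+01 -9.0000e-03  9.0000e-03 -1.5550e+00  1.7532e+01 -1.6781e+01]
-1 [-9.965e+00 -8.000e-03 -8.000e-03 -1.568e+00  8.425e+00 -8.261e+00]
[-9.9650e+00 -8.0000e-03 -8.0000e-03 -1.5550e+00  1.7532e+01 -1.6781e+01]
```

Emit:
{"method": "carry_out", "body": {"rows": [-1, 0, 0, -0.3, 1.4, -1.35, -0.4, -2, 0, 0, -0.6, 2.8, -2.7, -0.4, -3, 0, 0, -0.9, 4.2, -4.05, -0.4, -4, 0, 0, -1.2, 5.5, -5.3, -0.4, -5, 0, 0, -1.5, 6.8, -6.6, -0.4], "force": 60}}

```text
time: 0.65
tool_pos: [271.3, -378.8, 268.8]
tcp_rot: [126.9, 90.0, 91.3]
ft_force: [0.4, -0.2, -0.5]
finger_gap: 59.9
```

```bash
python3 - <<'E'
from h import *
q,p,R=now(); print(q["time"],p,q["finger_gap"])
print(rel(p,R,(469,-68,250),Rt(93.8,0,-1)))
E
```

```text
0.65 [ 271.30589547 -378.80907977  268.77752191] 59.855908153279806
[-4.9250e+00 -1.0000e-03 -2.0000e-03  7.5400e-01  1.4712e+01 -8.0800e-01]
```

Emit:
{"method": "carry_out", "body": {"rows": [-0.8, 0, 0, 0, 1.5, -0.1, -0.3, -1.6, 0, 0, 0, 3, -0.2, -0.3, -2.4, 0, 0, 0, 4.5, -0.25, -0.3, -3.2, 0, 0, 0, 6, -0.3, -0.3, -4, 0, 0, 0, 7.5, -0.4, -0.3]}}

```text
time: 1.15
tool_pos: [373.2, -221.4, 268.7]
tcp_rot: [-13.6, 90.0, -17.2]
ft_force: [0.6, -0.3, 0.1]
finger_gap: 55.6
```

```bash
python3 - <<'E'
from h import *
q,p,R=now(); print(q["time"],p,q["finger_gap"])
print(rel(p,R,(468,-90,250),Rt(93.8,0,-1)))
E
```

```text
1.15 [ 373.17456171 -221.38591531  268.66686268] 55.5820159443432
[-9.320e-01  1.000e-03  0.000e+00  7.470e-01  5.487e+00  3.450e+00]
```

Emit:
{"method": "carry_out", "body": {"rows": [-0.3, 0, 0, 0.2, 1.5, 0.9, -0.1, -0.6, 0, 0, 0.4, 3, 1.8, -0.1, -0.9, 0, 0, 0.6, 4.5, 2.7, -0.1, -0.9, 0, 0, 0.7, 5.5, 3.4, -0.1, -0.9, 0, 0, 0.7, 5.5, 3.4, -0.1]}}

```text
time: 1.65
tool_pos: [467.9, -88.3, 250.4]
tcp_rot: [116.7, 89.9, 120.2]
ft_force: [-0.3, -0.1, 0.4]
finger_gap: 46.6
```

```bash
python3 - <<'E'
from h import *
from bench import snapshot
q,p,R=now(); print(q["time"],p,q["finger_gap"])
s=snapshot("wrist"); cv2.imwrite("pics/w1.png",s["color"][:,:,::-1]); pickle.dump((p,R,s),open("w1.pkl","wb"))
print(rel(p,R,(469,-68,250),Rt(93.8,0,-1)))
E
```

```text
1.65 [467.93800712 -88.31789451 250.3620722 ] 46.62962587600997
[-0.035 -0.005 -0.011  0.016  0.809  0.092]
```

View pics/w1.png

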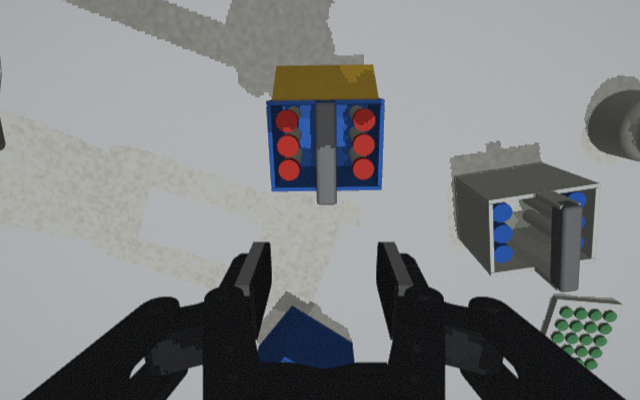

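The wrist view shows the bar running from (325,101) to (327,204), nearly parallel to the fingers' symmetry plane at column 323.

```bash
python3 - <<'E'
from h import *
p,R,s=pickle.load(open("w1.pkl","rb"))
def wr(uv,z):
    T=s["T_tool_cam"]; d=T[:3,:3]@np.array([(uv[0]-s["cx"])/s["fx"],(uv[1]-s["cy"])/s["fy"],1]); c=p+R@T[:3,3]; d=R@d
    return c+d*(z-c[2])/d[2]
a=wr((327,204),130);b=wr((325,101),130); print(a,b,(a+b)/2,np.degrees(np.arctan2((b-a)[1],(b-a)[0])))
for uv in((273,190),(382,188),(268,100),(383,99)): print(wr(uv,90))
pt=(469,-68)
q,p,R=now();print(rel(p,R,(469,-68,103),Rt(93.8,0,-1)))
E
```

```text
[ 472.64397349 -105.1397671   130.        ] [466.09665995 -26.01287189 130.        ] [469.37031672 -65.57631949 130.        ] 94.73013374517663
[ 424.29359596 -108.71158445   90.        ]
[ 522.46267302 -100.77724853   90.        ]
[418.6259373  -30.04468797  90.        ]
[514.71582261 -23.3330531   90.        ]
[-4.100e-02 -1.000e-02 -4.000e-03  5.904e+00  8.630e-01  1.360e-01]
```

Emit:
{"method": "carry_out", "body": {"rows": [-0.1, 0, 0, 0, 0.9, 0.1, 0, -0.1, 0, 0, 1.5, 0.9, 0.1, 0, -0.1, 0, 0, 3, 0.9, 0.1, 0, -0.1, 0, 0, 4.2, 0.9, 0.1, 0, -0.1, 0, 0, 5.0, 0.9, 0.1, 0]}}

```text
time: 2.2
tool_pos: [466.2, -69.5, 123.7]
tcp_rot: [168.7, 89.8, 172.8]
ft_force: [-0.0, -0.5, -0.3]
finger_gap: 42.7
```

```bash
python3 - <<'E'
from h import *
from bench import snapshot
q,p,R=now(); print(q["time"],p,q["finger_gap"],q["ft_force"])
s=snapshot("wrist"); cv2.imwrite("pics/w2.png",s["color"][:,:,::-1])
print(rel(p,R,(469.5,-67,103),Rt(94.2,0,-1)))
E
```

```text
2.2 [466.15455627 -69.47005417 123.6574055 ] 42.66440299189447 [-0.04781268 -0.45885626 -0.30789016]
[-0.022 -0.022 -0.004  0.826  0.089  0.143]
```

View pics/w2.png

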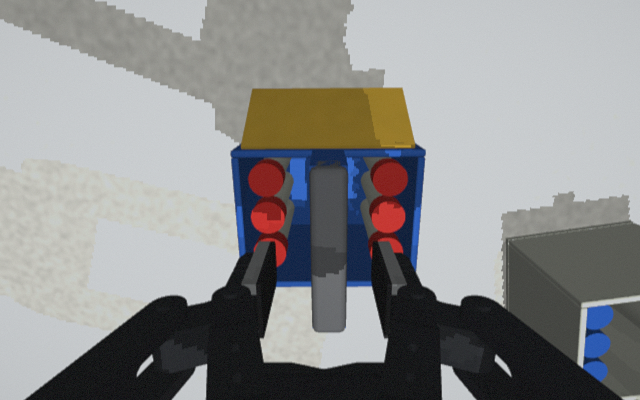

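The bar at column 329 sits slightly right of the finger middle (323). This fits the computed shift of about 3.5 mm.

Emit:
{"method": "carry_out", "body": {"rows": [0, 0, 0, 0.3, 0.1, 0.15, 0, 0, 0, 0, 0.85, 0.1, 0.15, 0, 0, 0, 0, 0.85, 0.1, 0.15, 0, 0, 0, 0, 0.85, 0.1, 0.15, 0.5, 0, 0, 0, 0.85, 0.1, 0.15, 1]}}

```text
time: 2.75
tool_pos: [472.0, -66.3, 105.9]
tcp_rot: [-28.4, 90.0, -24.3]
ft_force: [-4.6, 0.2, -2.9]
finger_gap: 14.7
```

Emit:
{"method": "carry_out", "body": {"rows": [0, 0, 0, 0, 0, 0, 1, 0, 0, 0, 0, 0, 0, 1, 0, 0, 0, 0, 0, 0, 1, 0, 0, 0, 0, 0, 0, 1]}}

```text
time: 3.15
tool_pos: [471.8, -66.2, 105.4]
tcp_rot: [-25.0, 90.0, -20.9]
ft_force: [-1.5, -0.4, 2.3]
finger_gap: 15.1
```

```bash
python3 - <<'E'
from h import *
from bench import snapshot
q,p,R=now(); print(q["time"],p,q["finger_gap"],q["ft_force"])
s=snapshot("wrist"); cv2.imwrite("pics/w3.png",s["color"][:,:,::-1])
E
```

```text
3.15 [471.81424212 -66.18802865 105.4219136 ] 15.06020138171216 [-1.54273456 -0.35652587  2.31979716]
```

View pics/w3.png

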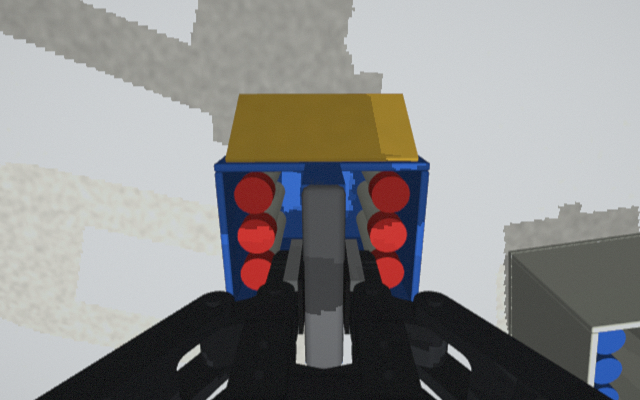

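Gap is 15 mm with the bar between the pads, and the bar is centred at column 323. Lifting.

Emit:
{"method": "carry_out", "body": {"rows": [0, 0, 0, -0.5, 0, 0, 1, 0, 0, 0, -1.5, 0, 0, 1, 0, 0, 0, -3, 0, 0, 1, 0, 0, 0, -4.7, 0, 0, 1, 0, 0, 0, -6.3, 0, 0, 1], "force": 80}}

```text
time: 3.7
tool_pos: [471.2, -65.9, 264.7]
tcp_rot: [79.3, 90.0, 83.4]
ft_force: [1.2, -0.8, -3.4]
finger_gap: 14.5
```

```bash
cat >> h.py <<'E'
C=np.array([540,235.7,151.]); YC=88.0
def goal(x,y,z,tilt=0,yaw=YC,h=105.4,off=(0,0)):
    """caddy origin in cleat frame -> tcp pose. off = caddy-frame xy of the tcp on the caddy"""
    a=np.radians(YC); Rc=np.c_[[np.cos(a),np.sin(a),0],[-np.sin(a),np.cos(a),0],[0,0,1]]
    O=C+Rc@np.array([x,y,z]); Rg=Rt(yaw,tilt,-1)
    cy=-Rg[:,2]; cz=-Rg[:,0]; cx=np.cross(cy,cz)
    return O+cz*h+cx*off[0]+cy*off[1],Rg
E
python3 - <<'E'
from h import *
q,p,R=now(); print(q["time"],p,q["finger_gap"],q["ft_force"])
print(rel(p,R,*goal(-75,0,10,0))); print(rel(p,R,*goal(-75,0,10,15)))
E
```

```text
3.7 [471.2179757  -65.88246959 264.66676424] 14.506652927065282 [ 1.1964173  -0.77890877 -3.39930091]
[ 7.610e-01  0.000e+00 -1.000e-03 -6.800e-02  8.853e+00  3.286e+00]
[ 0.757 -0.099  1.872  0.076  7.768  3.171]
```

Emit:
{"method": "carry_out", "body": {"rows": [0.1, 0, 0, 0, 0.8, 0.3, 1, 0.3, 0, 0, 0, 2.3, 0.9, 1, 0.5, 0, 0, 0, 3.9, 1.5, 1, 0.7, 0, 0, 0, 5.5, 2.1, 1, 0.75, 0, 0, 0, 7.0, 2.7, 1]}}

```text
time: 4.2
tool_pos: [526.5, 115.2, 263.1]
tcp_rot: [54.5, 90.0, 52.5]
ft_force: [1.1, 0.5, -3.2]
finger_gap: 14.6
```

```bash
python3 - <<'E'
from h import *
q,p,R=now(); print(q["time"],p,q["finger_gap"],q["ft_force"])
print(rel(p,R,*goal(-75,0,10,0))); print(rel(p,R,*goal(-75,0,10,15)))
E
```

```text
4.2 [526.5307881  115.15396215 263.09767315] 14.622775971850595 [ 1.13369212  0.51746054 -3.17934947]
[ 4.000e-03  1.000e-03 -2.000e-03 -1.320e-01  1.838e+00  3.710e-01]
[4.000e-03 1.000e-03 1.873e+00 1.200e-02 7.460e-01 3.710e-01]
```

Emit:
{"method": "carry_out", "body": {"rows": [0, 0, 0.4, 0, 0.3, 0.2, 1, 0, 0, 0.9, 0, 0.5, 0.37, 1, 0, 0, 1.5, 0, 0.75, 0.37, 1, 0, 0, 1.9, 0, 0.75, 0.37, 1, 0, 0, 1.9, 0, 0.75, 0.37, 1]}}

```text
time: 4.7
tool_pos: [536.1, 130.6, 262.2]
tcp_rot: [90.3, 74.8, 88.3]
ft_force: [-0.7, 0.6, -3.6]
finger_gap: 14.9
```

Emit:
{"method": "carry_out", "body": {"rows": [0, 0, 0, 0, 0, 0, 1, 0, 0, 0, 0, 0, 0, 1]}}

```text
time: 4.9
tool_pos: [536.4, 131.8, 262.9]
tcp_rot: [89.9, 74.9, 88.0]
ft_force: [0.6, 1.0, -3.3]
finger_gap: 14.7
```

```bash
python3 - <<'E'
from h import *
from bench import snapshot
q,p,R=now(); print(q["time"],p,q["finger_gap"],q["ft_force"]); print(R.round(3))
print(rel(p,R,*goal(-75,0,10,15)))
for n,(x,y,w,h,k) in {"scene":(300,40,200,150,4),"top":(165,130,200,140,4)}.items():
    s=snapshot(n); cv2.imwrite(f"pics/{n}4.png",cv2.resize(s["color"][y:y+h,x:x+w,::-1],None,fx=k,fy=k,interpolation=cv2.INTER_CUBIC))
    o,Rg=goal(0,0,0);print(n,proj(s,C))
E
```

```text
4.9 [536.36204229 131.80949499 262.88708616] 14.720487676367313 [ 0.55749774  0.96687662 -3.26017863]
[[ 0.009  0.032  0.999]
 [ 0.261  0.965 -0.033]
 [-0.965  0.261  0.   ]]
[ 0.013 -0.001 -0.015  0.021  0.064  0.001]
scene [414.53529572 159.70966086]
top [208.35801092 202.97390127]
```

View pics/scene4.png

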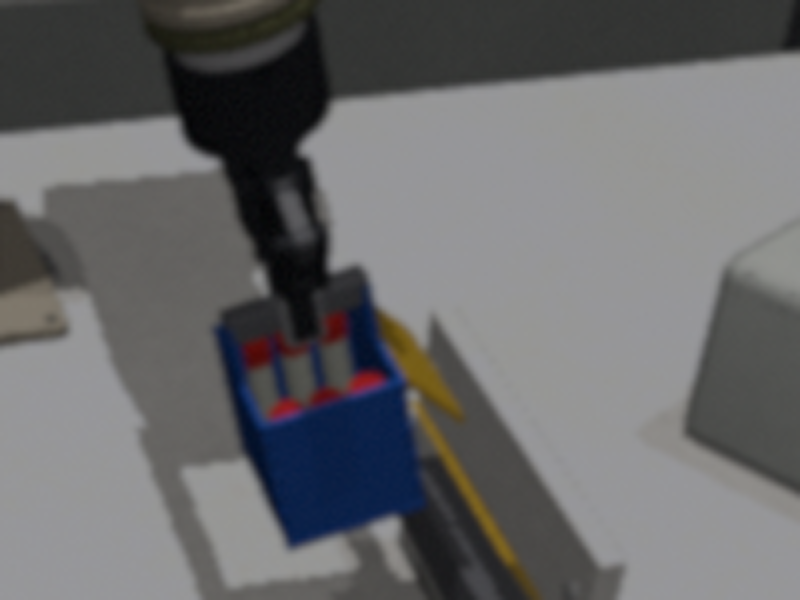

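View pics/top4.png

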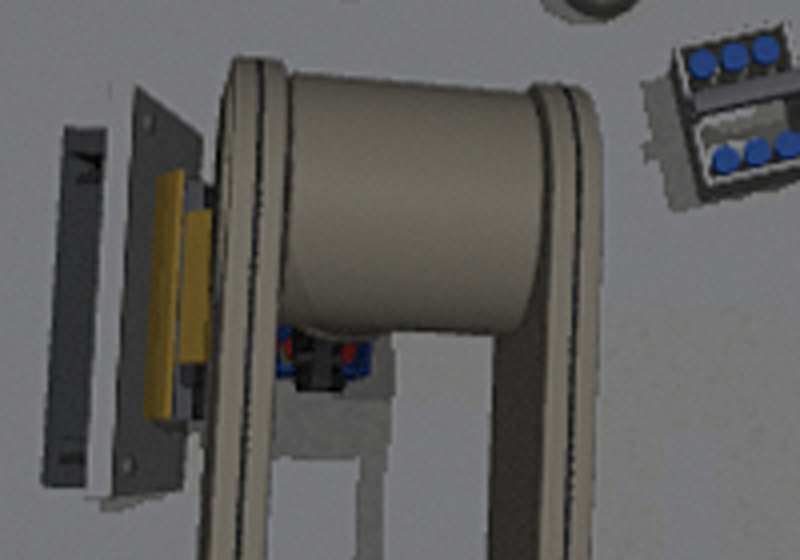

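Top view: the held strip's free edge runs from about (185,211) to (179,362) in the crop, centred over the cleat. The scene view shows it tilted and just above the cleat. I compare the strip edge with its predicted position.

```bash
python3 - <<'E'
from h import *
s=pickle.load(open("d0.pkl","rb"))["top"]
T=lambda u,v:np.array([165+(u+.5)/4-.5,130+(v+.5)/4-.5])
q,p,R=now(); cz=-R[:,0]; cy=-R[:,2]; cx=np.cross(cy,cz); O=p-105.4*cz
a=np.radians(YC); Rc=np.c_[[np.cos(a),np.sin(a),0],[-np.sin(a),np.cos(a),0],[0,0,1]]
print("O cleat",Rc.T@(O-C))
for sg,uv in((-45,(179,362)),(45,(185,211))):
    e=O+68*cx+46*cz-0+cy*(-sg); m=ray(s,T(*uv),e[2]); print("pred",(Rc.T@(e-C)).round(1),"seen",(Rc.T@(m-C)).round(1))
for uv in((168,418),(184,170)): print("cleat",(Rc.T@(ray(s,T(*uv),151)-C)).round(1))
print(rel(p,R,*goal(-55,0,0,15)));print(rel(p,R,*goal(-51,0,-8,0)));print(rel(p,R,*goal(-51,0,-25,0)))
E
```

```text
O cleat [-7.61078903e+01  6.71239352e-02  1.00991217e+01]
pred [-22.6  45.2  72.3] seen [-23.5  46.1  72.3]
pred [-22.4 -44.8  72.3] seen [-21.5 -44.3  72.3]
cleat [-0.5 79.4  0. ]
cleat [ -0.9 -79.8   0. ]
[ 0.017 -0.002 -0.019  0.611  0.721  0.003]
[ 0.017  0.    -1.894  1.108  1.882  0.006]
[ 0.017  0.    -1.894  1.764  1.704  0.006]
```

Emit:
{"method": "carry_out", "body": {"rows": [0, 0, -0.4, 0.15, 0.3, 0, 1, 0, 0, -0.9, 0.5, 0.8, 0, 1, 0, 0, -1.4, 0.8, 1.3, 0, 1, 0, 0, -1.8, 1.0, 1.75, 0, 1, 0, 0, -1.9, 1.1, 1.9, 0, 1]}}

```text
time: 5.5
tool_pos: [537.7, 187.3, 248.5]
tcp_rot: [-85.2, 89.9, -87.0]
ft_force: [-0.3, 0.5, -3.7]
finger_gap: 14.5
```

Emit:
{"method": "carry_out", "body": {"rows": [0, 0, 0, 0, 0, 0, 1, 0, 0, 0, 0, 0, 0, 1]}}

```text
time: 5.7
tool_pos: [538.1, 184.6, 248.4]
tcp_rot: [117.1, 90.0, 115.2]
ft_force: [-0.9, -0.6, -2.5]
finger_gap: 14.6
```

```bash
cat >> h.py <<'E'
def where():
    q,p,R=now(); cz=-R[:,0]; O=p-105.4*cz
    a=np.radians(YC); Rc=np.c_[[np.cos(a),np.sin(a),0],[-np.sin(a),np.cos(a),0],[0,0,1]]
    print(q["time"],"O cleat",(Rc.T@(O-C)).round(1),"tilt",np.degrees(np.arccos(cz[2])).round(1),"F",q["ft_force"].round(1),q["finger_gap"].round(1)); return p,R
E
python3 - <<'E'
from h import *
p,R=where()
for z in(-30,-50,-62): print(rel(p,R,*goal(-49.5,0,z,0)))
E
```

```text
Traceback (most recent call last):
  File "h.py", line 30, in where
    print(q["time"],"O cleat",(Rc.T@(O-C)).round(1),"tilt",np.degrees(np.arccos(cz[2])).round(1),"F",q["ft_force"].round(1),q["finger_gap"].round(1)); return p,R
                                                                                                                            ^^^^^^^^^^^^^^^^^^^^^
AttributeError: 'float' object has no attribute 'round'
```

```bash
sed -i 's/q\["finger_gap"\].round(1)/round(q["finger_gap"],1)/' h.py
python3 - <<'E'
from h import *
p,R=where()
for z in(-30,-50,-62): print(rel(p,R,*goal(-49.5,0,z,0)))
E
```

```text
5.7 O cleat [-51.1   0.2  -8. ] tilt 0.0 F [-0.9 -0.6 -2.5] 14.6
[ 0.013 -0.002 -0.004  0.881  0.066  0.007]
[ 0.013 -0.002 -0.004  1.681  0.066  0.007]
[ 1.300e-02 -2.000e-03 -4.000e-03  2.161e+00  6.600e-02  7.000e-03]
```

Emit:
{"method": "carry_out", "body": {"rows": [0, 0, 0, 0.3, 0.05, 0, 1, 0, 0, 0, 0.7, 0.05, 0, 1, 0, 0, 0, 1.1, 0.05, 0, 1, 0, 0, 0, 1.5, 0.05, 0, 1, 0, 0, 0, 1.8, 0.05, 0, 1]}}

```text
time: 6.2
tool_pos: [537.6, 185.5, 201.7]
tcp_rot: [-167.4, 89.9, -169.3]
ft_force: [-0.3, -0.1, -4.3]
finger_gap: 14.6
```

```bash
python3 - <<'E'
from h import *
p,R=where()
print(rel(p,R,*goal(-49,0,-66,0)))
from bench import snapshot
for n,(x,y,w,h,k) in {"scene":(330,60,160,120,5)}.items():
    s=snapshot(n); cv2.imwrite(f"pics/{n}5.png",cv2.resize(s["color"][y:y+h,x:x+w,::-1],None,fx=k,fy=k,interpolation=cv2.INTER_CUBIC))
E
```

```text
6.2 O cleat [-50.2   0.8 -54.7] tilt 0.1 F [-0.3 -0.1 -4.3] 14.6
[ 0.007 -0.012  0.003  0.452  0.048  0.026]
```

View pics/scene5.png

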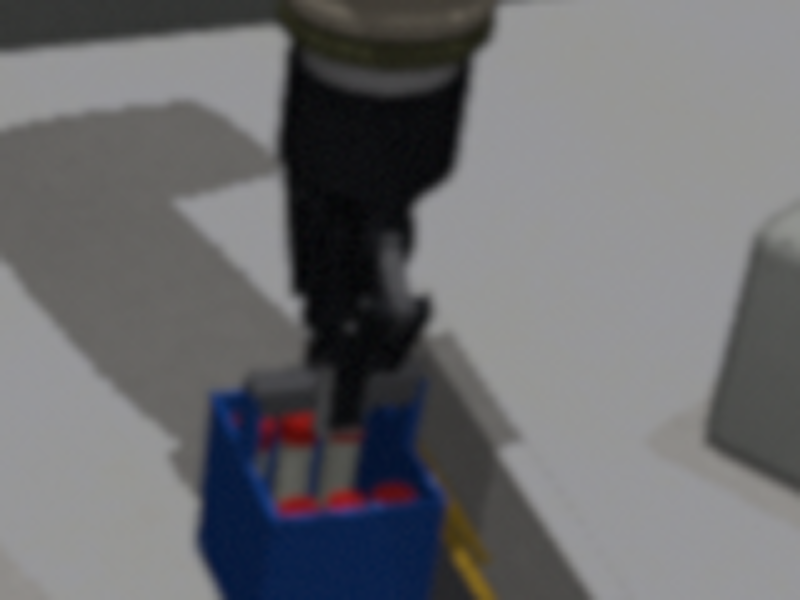

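The strip's free edge at (485,560) in this view is behind the cleat, on the board side, with no contact so far. I continue slowly.

Emit:
{"method": "carry_out", "body": {"rows": [0, 0, 0, 0.12, 0.04, 0, 1, 0, 0, 0, 0.24, 0.07, 0, 1, 0, 0, 0, 0.36, 0.09, 0, 1, 0, 0, 0, 0.42, 0.09, 0, 1]}}

```text
time: 6.65
tool_pos: [538.3, 188.4, 192.9]
tcp_rot: [23.6, 90.0, 21.7]
ft_force: [-0.1, 0.0, -2.9]
finger_gap: 14.3
```

```bash
python3 - <<'E'
from h import *
p,R=where()
E
```

```text
6.65 O cleat [-47.3   0.1 -63.5] tilt 0.0 F [-0.1  0.  -2.9] 14.3
```

Emit:
{"method": "carry_out", "body": {"rows": [0, 0, 0, 0.06, 0, 0, 1, 0, 0, 0, 0.12, 0, 0, 1, 0, 0, 0, 0.18, 0, 0, 1, 0, 0, 0, 0.22, 0, 0, 1]}}

```text
time: 7.05
tool_pos: [538.7, 188.8, 188.1]
tcp_rot: [41.0, 89.9, 39.0]
ft_force: [-1.2, 2.0, 1.0]
finger_gap: 14.3
```

```bash
python3 - <<'E'
from h import *
p,R=where()
E
```

```text
7.05 O cleat [-46.8  -0.5 -68.3] tilt 0.1 F [-1.2  2.   1. ] 14.3
```

Emit:
{"method": "carry_out", "body": {"rows": [0, 0, 0, 0.04, 0, 0, 1, 0, 0, 0, 0.08, 0, 0, 1, 0, 0, 0, 0.08, 0, 0, 1]}}

```text
time: 7.35
tool_pos: [538.9, 189.0, 186.5]
tcp_rot: [39.8, 89.9, 37.9]
ft_force: [0.4, 5.2, 4.4]
finger_gap: 14.9
```

```bash
python3 - <<'E'
from h import *
p,R=where()
E
```

```text
7.35 O cleat [-46.5  -0.7 -69.9] tilt 0.1 F [0.4 5.2 4.4] 14.9
```

The cleat now carries the caddy: vertical force went from -3 to +4 N, and there is a pull towards the board. That puts it about 1 mm from home. Releasing.

Emit:
{"method": "carry_out", "body": {"rows": [0, 0, 0, 0, 0, 0, 0.55, 0, 0, 0, 0, 0, 0, 0.4, 0, 0, 0, 0, 0, 0, 0.2, 0, 0, 0, 0, 0, 0, 0.1, 0, 0, 0, 0, 0, 0, 0.1]}}

```text
time: 7.85
tool_pos: [538.1, 187.9, 185.2]
tcp_rot: [-139.5, 90.0, -141.4]
ft_force: [-0.7, 0.0, 0.0]
finger_gap: 38.4
```

```bash
python3 - <<'E'
from h import *
from bench import snapshot
p,R=where()
s=snapshot("wrist"); cv2.imwrite("pics/w6.png",s["color"][:,:,::-1])
E
```

```text
7.85 O cleat [-47.8   0.2 -71.2] tilt 0.0 F [-0.7  0.   0. ] 38.4
```

View pics/w6.png

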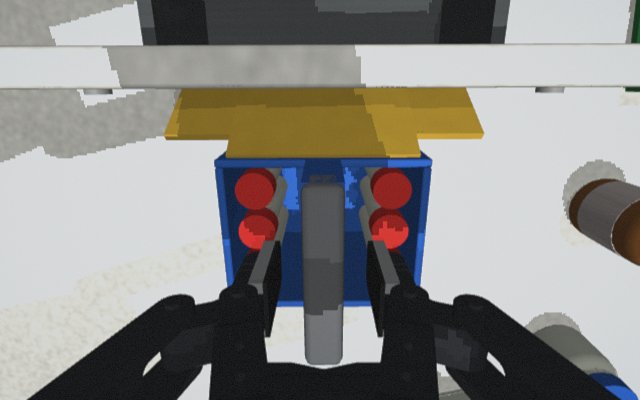

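The bar is free between the open fingers (clear gaps either side of columns 303-343). The strip lies over the cleat, centred at about column 324. Retreating straight up.

Emit:
{"method": "carry_out", "body": {"rows": [0, 0, 0, -0.4, 0, 0, 0.1, 0, 0, 0, -1.2, 0, 0, 0.1, 0, 0, 0, -2.4, -0.3, 0, 0.1, 0, 0, 0, -3.8, -1, 0, 0.1, 0, 0, 0, -5, -2, 0, 0.1]}}

```text
time: 8.4
tool_pos: [536.5, 138.5, 313.1]
tcp_rot: [19.7, 89.9, 17.9]
ft_force: [0.6, -0.9, 0.5]
finger_gap: 38.4
```

Emit:
{"method": "carry_out", "body": {"rows": [0, 0, 0, 0, -1.8, 0, 0.1, 0, 0, 0, 0, -3.6, 0, 0.1, 0, 0, 0, 0, -5.4, 0, 0.1, 0, 0, 0, 0, -7, 0, 0.1, 0, 0, 0, 0, -7, 0, 0.1]}}

```text
time: 8.9
tool_pos: [530.4, -41.2, 311.4]
tcp_rot: [-67.0, 89.9, -69.2]
ft_force: [-0.1, 0.3, -0.5]
finger_gap: 38.3
```

```bash
python3 - <<'E'
from h import *
from bench import snapshot
p,R=where()
for n,(x,y,w,h,k) in {"scene":(330,90,160,150,4),"top":(165,130,200,140,4)}.items():
    s=snapshot(n); cv2.imwrite(f"pics/{n}7.png",cv2.resize(s["color"][y:y+h,x:x+w,::-1],None,fx=k,fy=k,interpolation=cv2.INTER_CUBIC))
    a=np.radians(YC); Rc=np.c_[[np.cos(a),np.sin(a),0],[-np.sin(a),np.cos(a),0],[0,0,1]]
    O=C+Rc@np.array([-46,0,-71])
    print(n,[((proj(s,O+Rc@np.array(v))-(x,y)+.5)*k-.5).round(0).tolist() for v in((-40,0,130),(40,0,130),(-40,50,90),(-40,-50,90),(40,-50,90),(-40,-50,0),(40,-50,0))])
E
```

```text
8.9 O cleat [-2.773e+02 -2.000e-01  5.500e+01] tilt 0.1 F [-0.1  0.3 -0.5] 38.3
scene [[207.0, 211.0], [344.0, 196.0], [175.0, 221.0], [227.0, 322.0], [365.0, 306.0], [211.0, 446.0], [342.0, 429.0]]
top [[292.0, 291.0], [160.0, 286.0], [300.0, 376.0], [308.0, 217.0], [182.0, 212.0], [331.0, 234.0], [214.0, 230.0]]
```

View pics/scene7.png

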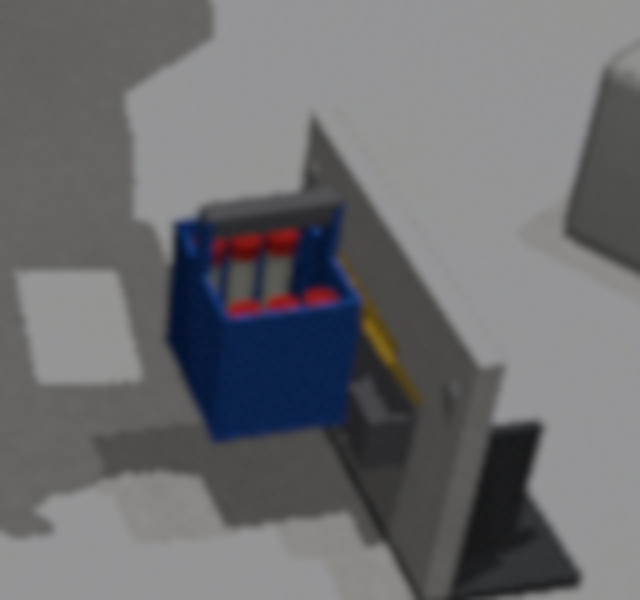

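View pics/top7.png

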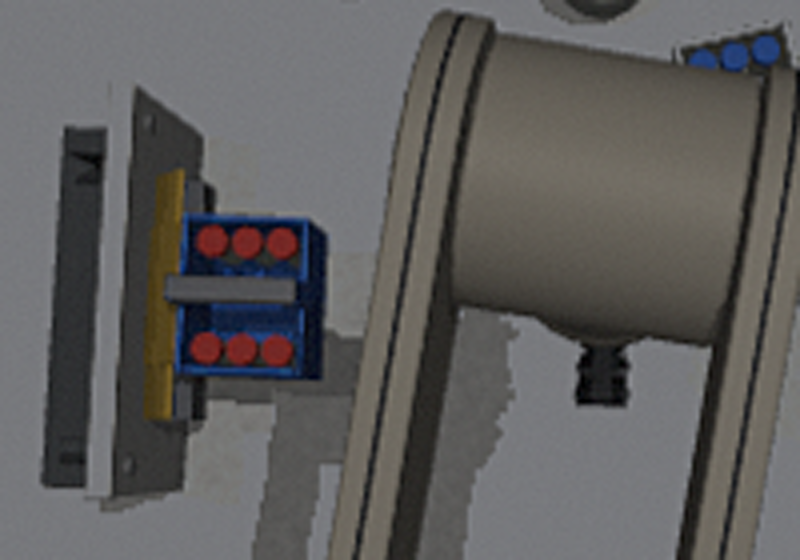

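Seated as predicted by eye. One numeric check remains: bar ends triangulated across the two views, the bottom edge from the blue mask, and whether the spares moved.

```bash
python3 - <<'E'
from h import *
from bench import snapshot
d0=pickle.load(open("d0.pkl","rb"));
d={n:snapshot(n) for n in("scene","top")}
a=np.radians(YC); Rc=np.c_[[np.cos(a),np.sin(a),0],[-np.sin(a),np.cos(a),0],[0,0,1]]
def tri(u,v):
    P=[]
    for k in (d["top"],d["scene"]):
        R,t=cam(k); P.append(np.array([[k["fx"],0,k["cx"]],[0,k["fy"],k["cy"]],[0,0,1]])@np.c_[R,t])
    X=cv2.triangulatePoints(P[0],P[1],u,v).ravel(); return X[:3]/X[3]
T=lambda u,v:np.array([165+(u+.5)/4-.5,130+(v+.5)/4-.5]); S=lambda u,v:np.array([330+(u+.5)/4-.5,90+(v+.5)/4-.5])
for nm,u,v in(("barfront mid",T(295,290),S(203,213)),("barback mid",T(164,287),S(341,198)),("rim f-near",T(304,217),S(219,321))):
    print(nm,(Rc.T@(tri(u,v)-C)).round(1))
def hull(im,O,Rr,n,s):
    h=cv2.cvtColor(im,cv2.COLOR_RGB2HSV); m=cv2.inRange(h,(108,120,30),(130,255,255)); 
    c=proj(s,O+Rr@np.array([0,0,50])).astype(int); k,l,st,ce=cv2.connectedComponentsWithStats(m)
    best=min((i for i in range(1,k) if st[i,4]>100),key=lambda i:np.hypot(*(ce[i]-c))); 
    pr=np.array([proj(s,O+Rr@np.array([x,y,z])) for x in(-40,40) for y in(-50,50) for z in(0,90)])
    print(n,"blue box",st[best][:4], "to",st[best][:2]+st[best][2:4],"model min",pr.min(0).round(1),"max",pr.max(0).round(1))
b=np.radians(94.2); R0=np.c_[[np.cos(b),np.sin(b),0],[-np.sin(b),np.cos(b),0],[0,0,1]]
hull(d0["scene"]["color"],np.array([469.5,-67,0]),R0,"start",d0["scene"])
hull(d["scene"]["color"],C+Rc@np.array([-46,0,-71.]),Rc,"now",d["scene"])
diff=cv2.absdiff(d0["scene"]["color"],d["scene"]["color"]).max(2)
for n,(x,y,w,h) in{"spare_blue":(130,170,62,70),"spare_white":(236,222,64,72)}.items(): print(n,"diff px>40:",(diff[y:y+h,x:x+w]>40).sum(),diff[y:y+h,x:x+w].mean())
E
```

```text
barfront mid [-87.9  -0.4  58.3]
barback mid [-7.7  0.6 57.7]
rim f-near [-87.  -49.   19.8]
start blue box [262 169  41  52] to [303 221] model min [261.3 164.7] max [303.9 223.4]
now blue box [372 142  48  58] to [420 200] model min [370.4 141.3] max [420.9 201.1]
spare_blue diff px>40: 0 1.6345622119815668
spare_white diff px>40: 3 2.2593315972222223
```

```bash
python3 -c "
from bench import *
print(hand_in(), sense()['time'])"
```

```text
the job is handed in; nothing more can be done
the job is handed in; nothing more can be done
```

I picked the strip-backed blue caddy up by its bar and tilted it 15° over the cleat. I then levelled it, let it down until the cleat took its weight, released it, backed the arm clear and handed the job in at about 9 s.

- **Position:** the last two-view check puts the bar's middle about 2 mm short of home in depth, about 1 mm low and within 1 mm of the cleat's middle sideways. The bar is level to about 0.4° along its length, and nothing touches the gripper.
- **Spares:** the scene-camera picture around both spare caddies is unchanged from the start.
- **Disagreements:**
  - By eye, the caddy's bottom corners in the blurred scene view looked 2–3 pixels off the prediction. The blue mask matched it to within about 1.6 pixels.
  - The scene view's reading of the cleat's far end was a bad point, so I used the top view for it.

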